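# Find a small satellite's heavy side in its turnover stand and hold it down

### The job

Before a colleague slackens the drag brake of the turnover stand, the satellite in it must lie heavy side straight down, or it would swing. Grip the handwheel by its yellow handle, spin the satellite slowly through at least half a turn to feel where its weight lies, then bring the heavy side straight down and finish while still gripping the handle and holding it still. Keep off the satellite itself and leave the loose things on the bench where they are.

Things in the scene. Friction and masses are not known exactly. Their poses are not given: they have to be found in the camera images.
- stand: Aluminium turnover stand, bolted down: base plate 170 x 215 mm, 18 mm high; two uprights 14 mm thick, 50 mm wide, 155 mm high, at y = -84 and +84 mm, a cube satellite turning between them. Origin: centre of the underside; z up; the level turning axis runs along y, 130 mm above the origin. Drag brake with black star knob outside the +y upright: leave it.
- handwheel: Black 3-spoke handwheel, 160 mm across, rim 16 mm thick, beyond the stand's -y upright. Origin: its centre, on the axis, at y = -125 mm of the stand. Its y = the stand's y, its z points to the handle. Wheel and satellite turn as one, without stops; turn = angle of its z from straight up. The drag brake resists with a steady 0.28 N m (3.8 N at the handle) and keeps it wherever it is left.
- handle_mid (a point): Where to pinch the yellow handle, 28 mm from its free end: a level round grip, 22 mm thick, 70 mm long, standing out along -y from the wheel's rim, 74 mm from the axis. This point is 56 mm from the wheel's mid-plane, 48 mm from its face. The sleeve spins freely on its pin, so a hand gripping it from above can carry it right round the circle without tilting. Wheel and handle are in balance.
- satellite (a point): Centre of the cube satellite, on the axis: 100 x 100 x 113 mm, closed, between two blue end frames; dark solar cells on three sides, bare aluminium on the fourth. One side is heavier; any side, not to be told by looking. Its weight adds to or takes from the drag by up to 0.19-0.24 N m (2.6-3.2 N at the handle), most when level with the axis, nothing straight up or down. Delicate: do not touch.
- caliper: Bystander: dial caliper lying flat, 210 mm long, steel with a yellow body and white dial. Origin: underside, near the dial.
- driver: Bystander: red-handled screwdriver, 190 mm, lying flat. Origin: underside, middle.
- boards: Bystander: stack of circuit boards in a black open frame, 100 x 96 x 140 mm, standing upright. Origin: centre of the underside.
- carton: Bystander: small cardboard carton, 110 x 80 x 60 mm. Origin: centre of the underside.

How it is judged (in metres and radians):
On the way:
1. the satellite is spun through about half a turn (135 degrees or more from where it was found) by its handle, held in the fingers (contact force between the fingers and handle_c0 above 2 N and distance of handle_mid from where it was at the start of the episode above 0.137 m), for 0.1 s.
At the end, for the whole second after the job is handed in: The satellite's heavy side is straight down within 20 degrees and still (under 0.2 rad/s), and the fingers still grip the handle (more than 2 N) (x of battery_c0 in the frame of stand between -0.012 and 0.012 m and z of battery_c0 in the frame of stand below 0.13 m and angular speed of handwheel below 0.2 rad/s and contact force between the fingers and handle_c0 above 2 N); the arm keeps its last pose, push and grip.
It fails at once if the satellite is turned faster than 4 rad/s (about 0.3 m/s at the handle) (angular speed of handwheel above 4 rad/s).
It fails at once if the robot touches the satellite with more than 2 N (contact force between any of the arm, the fingers and handwheel_c0 above 2 N).
It fails at once if a loose thing on the bench is moved more than 15 mm (distance of any of caliper, driver, boards, carton from where it was at the start of the episode above 0.015 m).
It also fails if it takes over 67 s, if anything falls off the work surface, if the arm or the gripper's body presses on something with over 40 N, if the wrist force passes 120 N, or if a joint passes its speed limit or range.

### The arm

A 6-joint arm with a two-finger parallel gripper is mounted at the origin on the work surface. World frame = base frame: x ahead of the robot, y to its left, z up, the work surface at z = 0. Lengths are in m, angles in degrees, forces in N, time in s.
With the tool pointing down it reaches from about 0.325 to 0.85 m from the base axis. Payload 15.5 kg.
Tool frame: the origin (TCP) lies midway between the tips of the shut fingers; the grasp point (between the pads) lies 19 mm behind it; z points along the fingers, y is the line along which they close (so a half turn about z gives the same grasp; the last joint's range is limited). The gripper opens to 91 mm and grips with 3 to 60 N. Pads are 32 mm wide; open, the fingers measure 118 mm over their backs; the gripper's body (76 mm by 178 mm) begins 60 mm behind the grasp point.
Start: joints at [68.841, 28.281, 77.091, -0, 74.628, -5.472], TCP at [0.169, 0.602, 0.214] pointing down, gripper open.
Joint ranges: [-166.48, 166.48], [-47.26, 123.95], [12.59, 153.08], [-70.14, 250.14], [6.76, 159.57], [-176.63, 176.63]. Speed limits (degrees/s): [108.29, 108.29, 147.25, 172.46, 172.46, 172.46].

### API

Orientations are given as a 3x3 rotation matrix whose columns are the frame's x, y, z axes.
In Python, from bench import ctrl gives the robot as it stands. The module is installed in compiled form; this text tells all that it offers. Calls block until the motion is done:
- ctrl.goto(position, orientation): joint-space move of the TCP to a pose.
- ctrl.move_l(position, vel=0.15, ori=None, contact_N=None): straight line of the TCP; ori=None keeps the orientation; vel is the mean speed in m/s. With contact_N (N) it stops when the force on the tool has changed by that much, and returns True; else False.
- ctrl.movej(angles): joint-space move.
- ctrl.command_gripper(opening): opening from 0.0 (shut) to 1.0 (fully open); the grip force is fixed at half the most; returns when the fingers have stopped.
- ctrl.sleep(seconds).
- ctrl.ik(position, orientation): joint angles nearest the present ones, or None.
- ctrl.read_camera(name): name is "scene" or "top"; returns the picture (400x640x3 uint8, blue, green, red); there is no depth.
- ctrl.camera_params(name): a dict with "fx", "fy", "cx", "cy" (pixels), "pose" (4x4, takes a point from camera to world coordinates). Camera axes: x right, y up, looking along -z (the intrinsics and any distortion apply to the point x, -y, -z); pixel columns grow to the right and rows downward; lengths in m; the calibration is good to about 2 mm. A picture is of the moment at which its call begins. camera_params takes no time and is no camera call.
A pose or a line that the arm cannot do raises ctrl.MotionError and nothing moves.
- ctrl.sign_off(): hands the job in; it is judged then, once.
Readings, each from a call of its own:
- ctrl.current_t(): time.
- ctrl.current_q(): joint angles.
- ctrl.current_dq(): joint speeds.
- ctrl.current_effort(): joint torques, N m.
- ctrl.current_tool_pos(): TCP position.
- ctrl.current_eef_rot(): TCP orientation.
- ctrl.current_contact_force(): force on the tool from outside, world axes, zero at the start.
- ctrl.current_wrist_torque(): the same for the moment, N m.
- ctrl.current_grip_width(): opening from 0.0 (shut) to 1.0 (fully open).
- ctrl.current_grasp_force(): force on a finger pad.
Only numpy, scipy, OpenCV 4.12 (cv2) and the standard library are available. Lean on these libraries where they do the work, as an engineer would, in place of code of your own. Each camera call takes 0.05 s, during which the arm holds its last target. There are 200 camera calls.

## Working session

There is one attempt and no reset: what is moved stays moved. The work goes in short steps, each a Python script; the robot and the scene stay as the last script left them, time stands still between calls to the robot, and variables do not carry over. Pictures are saved under pics/ and viewed, at most 10 in all, crops included, and the job is handed in when it is done.

```bash
mkdir -p pics
python3 - <<'E'
from bench import ctrl
import cv2,numpy as np
np.set_printoptions(precision=4,suppress=True)
for n in("scene","top"):
    cv2.imwrite(f"pics/{n}0.png",ctrl.read_camera(n)); p=ctrl.camera_params(n); print(n,p)
print(ctrl.current_eef_rot(),ctrl.current_t())
E
```

```text
scene {'fx': 396.8612943651992, 'fy': 396.8612943651992, 'cx': 326.97588652201114, 'cy': 198.1974321207472, 'pose': array([[-0.5186, -0.4841,  0.7048,  1.3825],
       [ 0.8549, -0.2818,  0.4355,  0.556 ],
       [-0.0122,  0.8284,  0.56  ,  0.7926],
       [ 0.    ,  0.    ,  0.    ,  1.    ]])}
top {'fx': 455.4616458331344, 'fy': 455.4616458331344, 'cx': 316.6415312929584, 'cy': 198.81424410601954, 'pose': array([[ 0.0267,  0.9945, -0.1013,  0.4583],
       [-0.9996,  0.0278,  0.0091,  0.0522],
       [ 0.0119,  0.101 ,  0.9948,  1.5461],
       [ 0.    ,  0.    ,  0.    ,  1.    ]])}
[[-0.9627  0.2704 -0.0004]
 [ 0.2704  0.9627 -0.001 ]
 [ 0.0001 -0.0011 -1.    ]] 0.1
```

View pics/scene0.png

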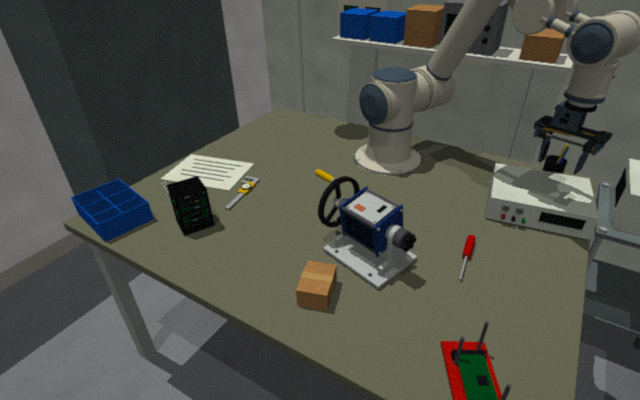

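View pics/top0.png

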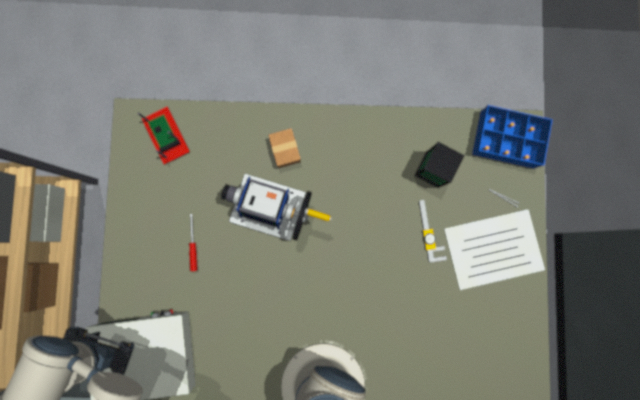

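Scene: stand at about (370,240), wheel at (340,200), yellow handle (316,171)-(334,182). Top: stand at (268,205), handle (306,211)-(330,218). I'll enlarge both to get accurate pixels.

Run:
```python
import cv2,numpy as np
a=cv2.imread("pics/scene0.png")[160:290,300:430]; b=cv2.imread("pics/top0.png")[165:245,215:345]
cv2.imwrite("pics/cs.png",cv2.resize(a,None,fx=4.6,fy=4.6,interpolation=cv2.INTER_CUBIC))
cv2.imwrite("pics/ct.png",cv2.resize(b,None,fx=6,fy=6,interpolation=cv2.INTER_CUBIC))
for n,(y0,y1,x0,x1) in dict(scene=(150,260,290,400),top=(190,230,290,345)).items():
    h=cv2.cvtColor(cv2.imread(f"pics/{n}0.png"),cv2.COLOR_BGR2HSV)[y0:y1,x0:x1]
    m=cv2.inRange(h,(20,140,90),(35,255,255)); p=cv2.findNonZero(m).reshape(-1,2)+[x0,y0]
    print(n,len(p),p.min(0),p.max(0),cv2.minAreaRect(p.astype(np.float32)))
```

```text
scene 126 [315 169] [333 181] ((323.6037902832031, 174.6132049560547), (18.74581527709961, 6.896129608154297), 29.05460548400879)
top 154 [308 209] [329 220] ((318.25, 214.75003051757812), (22.452167510986328, 6.957010269165039), 18.434946060180664)
```

View pics/cs.png

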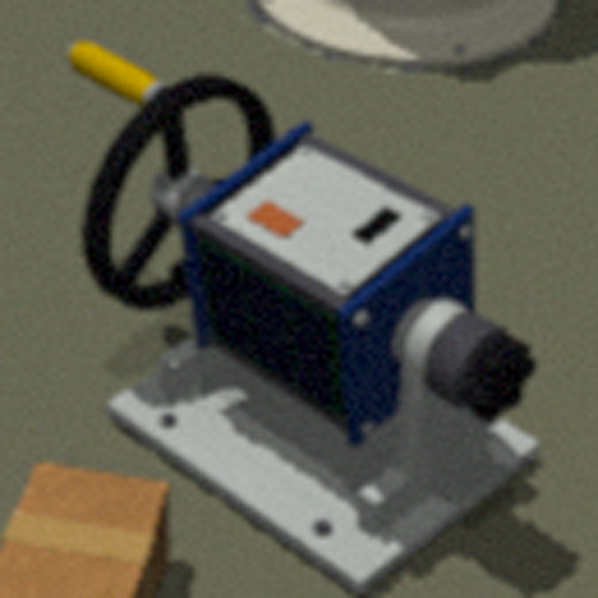

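View pics/ct.png

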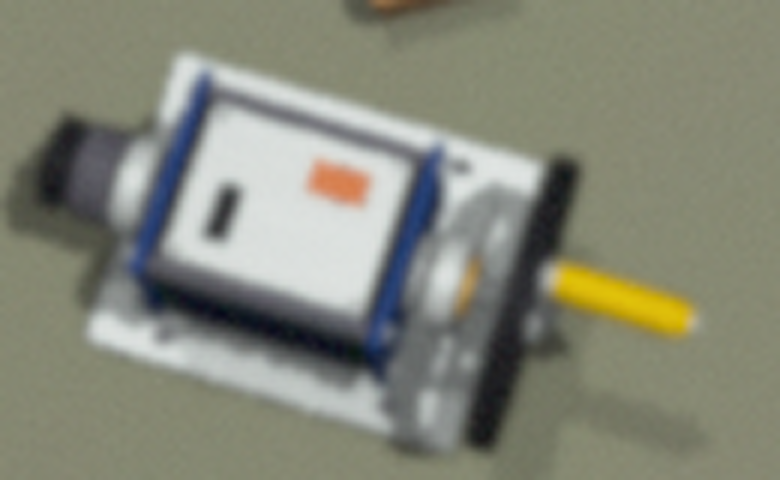

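```bash
cat > fit.py <<'E'
import numpy as np
from bench import ctrl
from scipy.optimize import least_squares
C={n:ctrl.camera_params(n) for n in("scene","top")}
def proj(n,X):
    c=C[n];T=np.linalg.inv(c["pose"]);p=T[:3,:3]@X+T[:3,3]
    return np.array([c["cx"]+c["fx"]*p[0]/-p[2],c["cy"]-c["fy"]*p[1]/-p[2]])
def world(q,X):
    s,c=np.sin(q[2]),np.cos(q[2]);return np.array([q[0]+c*X[0]-s*X[1],q[1]+s*X[0]+c*X[1],X[2]])
def H(t,y,r=.074): return np.array([r*np.sin(t),y,.13+r*np.cos(t)])
E
python3 - <<'E'
from fit import *
t=lambda u,v:(215+u/6-.4,165+v/6-.4); s=lambda u,v:(300+u/4.6-.4,160+v/4.6-.4)
a,b,h=.085,.1075,.018
F=[("top",t(185,55),(a,b,h)),("top",t(90,338),(-a,b,h)),
("scene",s(110,402),(a,-b,h)),("scene",s(360,585),(a,b,h)),("scene",s(538,447),(-a,b,h)),
("top",t(693,317),-.209),("top",t(557,278),-.139),("scene",s(76,53),-.209),("scene",s(151,93),-.139)]
def res(q): return np.concatenate([proj(n,world(q,H(q[3],X) if np.isscalar(X) else np.array(X)))-p for n,p,X in F])
for t0 in(0,):
    r=least_squares(res,[.5,.2,-.25,t0],loss="soft_l1");q=r.x
    print(q,np.degrees(q[2:]),r.cost);print(r.fun.reshape(-1,2).round(2))
    print("mid",world(q,H(q[3],-.181)),"axis",world(q,H(0,-.181,0)))
    np.save("q.npy",q)
print(ctrl.current_t())
E
```

```text
[ 0.58296172  0.20252535 -0.27829305  0.18009467] [-15.94501697  10.31866442] 2.3759605984159573
[[-0.3  -0.56]
 [-0.51  0.15]
 [-1.1   0.25]
 [-0.17 -0.1 ]
 [ 0.57 -0.62]
 [ 0.23  0.9 ]
 [ 0.3   0.27]
 [-0.04  0.79]
 [ 0.02  1.06]]
mid [0.54598345 0.02484782 0.20280318] axis [0.53323835 0.02848919 0.13      ]
0.1
```

```bash
cat >> fit.py <<'E'
try:q=np.load("q.npy")
except OSError:q=None
OUT=-.186                       # 5 mm outboard of handle_mid
def rot(s=1):
    y=s*np.array([np.cos(q[2]),np.sin(q[2]),0]);z=np.array([0,0,-1.]);return np.column_stack([np.cross(y,z),y,z])
def tcp(t,up=0.,dr=0.): return world(q,H(t,OUT,.074+dr))+[0,0,up-.019]
E
python3 - <<'E'
from fit import *
np.set_printoptions(precision=1,suppress=True)
for s in(1,-1):
    print(s);print(np.array([ctrl.ik(tcp(q[3]+d),rot(s)) if ctrl.ik(tcp(q[3]+d),rot(s)) is not None else [np.nan]*6 for d in np.linspace(0,2*np.pi,9)]))
E
```

```text
1
[[ -4.2  23.8  90.7  -0.   65.6  11.8]
 [ -5.1  29.2  86.3  -0.   64.5  10.8]
 [ -5.3  33.9  87.6  -0.   58.5  10.6]
 [ -4.8  35.9  94.   -0.   50.1  11.2]
 [ -3.6  34.2 102.   -0.   43.8  12.4]
 [ -2.3  28.8 107.   -0.   44.2  13.6]
 [ -2.   22.7 105.4  -0.   51.9  14. ]
 [ -2.8  20.7  98.5  -0.   60.8  13.1]
 [ -4.2  23.8  90.7  -0.   65.6  11.8]]
-1
[[  -4.2   23.8   90.7   -0.    65.6 -168.2]
 [  -5.1   29.2   86.3   -0.    64.5 -169.2]
 [  -5.3   33.9   87.6   -0.    58.5 -169.4]
 [  -4.8   35.9   94.    -0.    50.1 -168.8]
 [  -3.6   34.2  102.    -0.    43.8 -167.6]
 [  -2.3   28.8  107.    -0.    44.2 -166.4]
 [  -2.    22.7  105.4   -0.    51.9 -166. ]
 [  -2.8   20.7   98.5   -0.    60.8 -166.9]
 [  -4.2   23.8   90.7   -0.    65.6 -168.2]]
```

Run:
```python
from fit import *
p=ctrl.current_tool_pos()
ctrl.move_l([p[0],p[1],.36],vel=.25)
ctrl.goto(tcp(q[3],.15),rot())
import cv2;cv2.imwrite("pics/top1.png",cv2.resize(ctrl.read_camera("scene")[80:260,250:450],None,fx=3,fy=3))
print("hit",ctrl.move_l(tcp(q[3],.0),vel=.1,contact_N=6))
print(ctrl.current_contact_force(),ctrl.current_t(),ctrl.current_tool_pos(),tcp(q[3]))
cv2.imwrite("pics/sc1.png",cv2.resize(ctrl.read_camera("scene")[80:260,250:450],None,fx=3,fy=3))
```

```text
hit False
[-0.65487781  0.58878015 -0.65681437] 4.9917 [0.54489964 0.02002872 0.18428558] [0.54460988 0.02004019 0.18380318]
```

View pics/sc1.png

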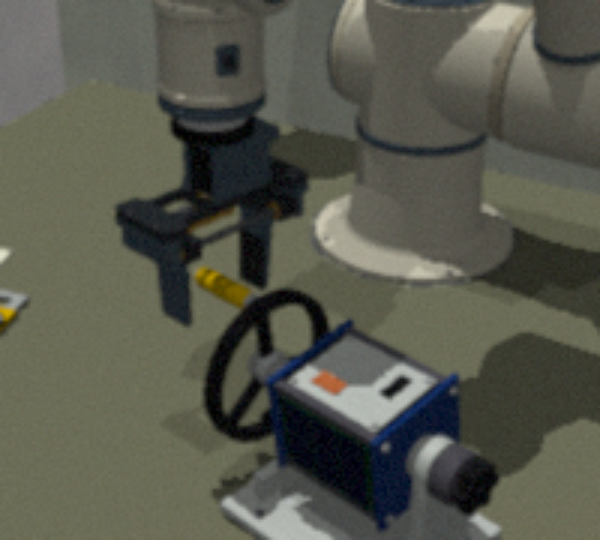

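The open fingers straddle the yellow handle at about (215,285) in the crop, clear of the wheel. Next I close them and make a short trial arc.

```bash
cat >> fit.py <<'E'
import json,os
W=np.array([np.cos(q[2]),np.sin(q[2]),0]) if q is not None else None
def rec(t,d):
    f=np.array(ctrl.current_contact_force());x,z=f@W,f[2]
    p=np.array(ctrl.current_tool_pos())+[0,0,.019]-world(q,H(0,OUT,0))
    a=np.arctan2(p@W,p[2]); r=np.hypot(p@W,p[2])
    out=[np.degrees(t),d,x*np.cos(a)-z*np.sin(a),x*np.sin(a)+z*np.cos(a),f@[-W[1],W[0],0],np.degrees(a),r*1e3,ctrl.current_grasp_force()]
    open("log.txt","a").write(json.dumps([float(v) for v in out])+"\n");return np.round(out,2)
def arc(t0,t1,step=8,vel=.06):
    n=max(1,int(np.ceil(abs(t1-t0)/step)));d=np.sign(t1-t0)
    for a in np.linspace(t0,t1,n+1)[1:]:
        ctrl.move_l(tcp(np.radians(a)),vel=vel);r=rec(np.radians(a),d);print(*r)
        if abs(r[3])>25 or abs(r[4])>25 or abs(r[2])>25 or r[7]<5: print("STOP");return a
    return t1
E
python3 - <<'E'
from fit import *
ctrl.command_gripper(0.0)
print(ctrl.current_grip_width()*91,ctrl.current_t())
t0=np.degrees(q[3]);print(*rec(q[3],0))
print("ft fr fy ang rad grip");arc(t0,t0+24)
print(ctrl.current_t())
E
```

```text
21.326692997051527 6.1083
10.32 0.0 -0.2 0.03 0.46 10.24 73.94 29.99
ft fr fy ang rad grip
18.32 1.0 4.13 -3.43 0.69 19.0 74.1 29.99
26.32 1.0 4.23 -2.1 1.38 26.81 74.07 29.99
34.32 1.0 3.86 -1.06 2.6 34.75 74.07 29.99
7.0833
```

Run:
```python
from fit import *
T0=ctrl.current_t()
a=34.32
print(np.abs(ctrl.current_dq()).max(),*rec(np.radians(a),1))
for st,v in((8,.02),(2,.01),(2,.01),(1,.01),(1,.01),(8,.06)):
    a+=st; s=ctrl.current_t(); ctrl.move_l(tcp(np.radians(a)),vel=v); print(st,v,ctrl.current_t()-s,np.abs(ctrl.current_dq()).max(),*rec(np.radians(a),1))
    ctrl.sleep(.1);print("   +.1",*rec(np.radians(a),1))
print(ctrl.current_t())
```

```text
0.4208073270596555 34.32 1.0 3.86 -1.06 2.6 34.75 74.07 29.99
8 0.02 0.6666999999999996 0.18986472264246126 42.32 1.0 1.75 -0.3 4.19 42.46 74.05 29.99
   +.1 42.32 1.0 1.57 0.02 4.42 42.44 74.08 29.99
2 0.01 0.40830000000000055 0.05967741388155657 44.32 1.0 -2.5 0.71 4.39 44.33 74.02 29.99
   +.1 44.32 1.0 -1.45 1.62 4.34 44.32 74.01 29.99
2 0.01 0.4084000000000003 0.06235358343179333 46.32 1.0 -1.4 0.9 5.7 46.33 74.03 29.99
   +.1 46.32 1.0 -2.17 1.12 5.49 46.31 74.04 29.99
1 0.01 0.27500000000000036 0.1822356883788775 47.32 1.0 -2.64 1.23 5.61 47.31 74.03 29.99
   +.1 47.32 1.0 -3.11 0.81 5.44 47.31 74.02 29.99
1 0.01 0.27500000000000036 0.07462275268761333 48.32 1.0 -2.54 0.93 5.01 48.3 74.03 29.99
   +.1 48.32 1.0 -1.85 1.52 6.19 48.3 74.02 29.99
8 0.06 0.32500000000000107 0.29204907129045293 56.32 1.0 2.75 -0.18 6.04 56.66 74.1 29.99
   +.1 56.32 1.0 2.48 0.81 5.6 56.58 74.1 29.99
10.0417
```

```bash
cat >> fit.py <<'E'
def force(n=12): return np.mean([ctrl.current_contact_force() for _ in range(n)],axis=0)
def station(a,d,jump=24,k=4,c=1.5,vel=.07):
    """jump on by a fast straight arc, then creep so that the pull settles at the sliding value"""
    for s in [d*jump/3]*3: a+=s; ctrl.move_l(tcp(np.radians(a)),vel=vel)
    v=[]
    for i in range(k):
        a+=d*c; ctrl.move_l(tcp(np.radians(a)),vel=.01); f=force()
        r=np.radians(a); x=f@W; v.append([x*np.cos(r)-f[2]*np.sin(r),x*np.sin(r)+f[2]*np.cos(r),f@[-W[1],W[0],0]])
    v=np.array(v); g=ctrl.current_grasp_force()
    open("st.txt","a").write(json.dumps([float(a-d*c),d,float(v[1:,0].mean())])+"\n")
    print(round(a,1),v[:,0].round(2),v[-1,1:].round(1),round(g,1),round(ctrl.current_t(),1))
    if np.abs(v[-1]).max()>25 or g<5: raise SystemExit("STOP")
    return a
E
python3 - <<'E'
from fit import *
a=56.32
for i in range(5): a=station(a,1)
E
```

```text
86.3 [-3.08 -3.9  -4.25 -4.08] [1.1 5.2] 30.0 12.3
116.3 [-3.9  -4.19 -4.96 -5.05] [-1.6  5.9] 30.0 14.6
146.3 [-5.57 -5.29 -5.   -4.73] [-0.8  4.3] 30.0 16.8
176.3 [-4.21 -5.15 -5.78 -5.48] [3.8 2.4] 30.0 19.1
206.3 [-3.42 -3.11 -2.85 -3.34] [ 1.7 -5.4] 30.0 21.4
```

Run:
```python
from fit import *
a=206.32
for i in range(5): a=station(a,1)
D=np.array([json.loads(l) for l in open("st.txt")]);t=np.radians(D[:,0])
A=np.c_[-np.ones(len(t)),np.cos(t),np.sin(t)];s,*_=np.linalg.lstsq(A,D[:,2],rcond=None)
print(s,"amp",np.hypot(*s[1:]),"resid",(D[:,2]-A@s).round(2))
```

```text
236.3 [ 0.56 -0.97 -0.36 -0.82] [-1.2 -7.2] 30.0 23.6
266.3 [2.22 0.56 0.81 0.37] [-2.2 -7.1] 30.0 25.9
296.3 [2.05 0.48 1.44 1.31] [-2.7 -6. ] 30.0 28.2
326.3 [1.22 0.85 0.62 0.08] [-3.9 -5.2] 30.0 30.4
356.3 [ 2.29 -0.64 -0.53 -0.75] [-4.4 -5.1] 30.0 32.7
[ 2.17966042  1.90675347 -2.46651421] amp 3.1175954039392257 resid [ 0.39  0.48  0.15 -1.17 -0.22  0.55  0.47  0.22 -0.28 -0.58]
```

Run:
```python
from fit import *
a=356.32
for i in range(3): a=station(a,1)
for i in range(3): a=station(a,-1)
D=np.array([json.loads(l) for l in open("st.txt")]);t=np.radians(D[:,0]);f=D[:,1]>0
def fit(D):
    t=np.radians(D[:,0]);f=D[:,1]>0
    A=np.c_[-f,~f,np.cos(t),np.sin(t)].astype(float);s,*_=np.linalg.lstsq(A,D[:,2],rcond=None)
    print(s.round(2),"amp",np.hypot(*s[2:]),"down at",180-np.degrees(np.arctan2(s[2],s[3])),"resid",(D[:,2]-A@s).round(2))
fit(D);print("last",a);print(D[10:])
```

```text
386.3 [-2.68 -2.45 -1.03 -1.45] [-1.2  0.3] 30.0 35.0
416.3 [-2.09 -2.98 -2.74 -2.11] [1.4 5.2] 30.0 37.2
446.3 [-2.52 -3.7  -3.72 -3.88] [-0.4  5.8] 30.0 39.5
416.3 [0.15 0.7  0.24 0.46] [0.7 4.9] 30.0 41.8
386.3 [1.22 2.31 1.88 2.97] [0.  5.1] 30.0 44.0
356.3 [4.99 5.68 4.3  6.02] [-3.1  1.2] 30.0 46.3Traceback (most recent call last):
  File "<stdin>", line 10, in <module>
  File "<stdin>", line 8, in fit
TypeError: The numpy boolean negative, the `-` operator, is not supported, use the `~` operator or the logical_not function instead.
```

Run:
```python
from fit import *
D=np.array([json.loads(l) for l in open("st.txt")]);t=np.radians(D[:,0]);f=(D[:,1]>0)*1.
A=np.c_[-f,1-f,np.cos(t),np.sin(t)];s,*_=np.linalg.lstsq(A,D[:,2],rcond=None)
print(s.round(2),"amp",np.hypot(*s[2:]),"down at",180-np.degrees(np.arctan2(s[2],s[3])),"resid",(D[:,2]-A@s).round(2))
```

```text
[ 2.1   2.16  2.   -2.45] amp 3.160028682453532 down at 39.238870593432495 resid [ 0.28  0.43  0.14 -1.16 -0.21  0.54  0.43  0.12 -0.42 -0.75 -0.33  0.34
  0.59 -0.68 -0.4   1.08]
```

Run:
```python
from fit import *
import cv2
for a in np.arange(364.3,398.9,8.6): ctrl.move_l(tcp(np.radians(a)),vel=.06)
ctrl.move_l(tcp(np.radians(398.9)),vel=.01);ctrl.sleep(.2)
print(ctrl.current_t(),*rec(np.radians(398.9),0))
im=ctrl.read_camera("scene")[160:290,300:430]
im0=cv2.imread("pics/scene0.png")[160:290,300:430]
cv2.imwrite("pics/end.png",cv2.resize(np.hstack([im0,im]),None,fx=3,fy=3,interpolation=cv2.INTER_CUBIC))
```

```text
48.4167 398.9 0.0 3.85 -0.35 3.91 38.88 74.07 29.99
```

View pics/end.png

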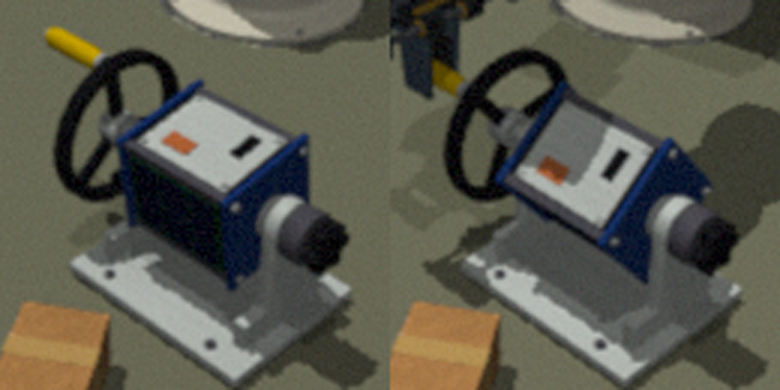

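The right half shows the fingers on the handle and the satellite rolled about 30° towards the camera, with the carton unmoved. I have time for one forward/back check around this angle.

Run:
```python
from fit import *
a=station(398.9,1,jump=0,k=6); a=station(a,-1,jump=0,k=6)
D=np.array([json.loads(l) for l in open("st.txt")]);t=np.radians(D[:,0]);f=(D[:,1]>0)*1.
A=np.c_[-f,1-f,np.cos(t),np.sin(t)];s,*_=np.linalg.lstsq(A,D[:,2],rcond=None)
print(D[-2:],s.round(2),"down at",180-np.degrees(np.arctan2(s[2],s[3])))
```

```text
407.9 [-3.26 -3.39 -2.33 -1.92 -2.64 -3.56] [1.2 4.9] 30.0 51.3
398.9 [1.21 0.86 0.88 1.13 1.15 0.82] [-0.1  4.7] 30.0 54.1
[[406.4          1.          -2.76831893]
 [400.4         -1.           0.96700337]] [ 2.12  1.91  1.98 -2.49] down at 38.46942777722603
```

Run:
```python
from fit import *
ctrl.move_l(tcp(np.radians(395.5)),vel=.01);ctrl.sleep(.3)
print(ctrl.current_t(),*rec(np.radians(395.5),0))
print(ctrl.sign_off())
```

```text
54.9583 395.5 0.0 2.62 0.16 5.2 35.78 74.0 29.99
the job is handed in; nothing more can be done
None
```

I handed the job in at about 55 s, after turning the satellite through more than a full turn, with the handle still gripped at 30 N and held still at a turn of about 36°. The full force fit puts the heavy side straight down at 38°, and the forward/back checks near there suggest about 32°, so I expect it within the 20° limit; no verdict came back.

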